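# Set a racing damper four clicks out from fully closed

## Task

On the damper clamped on the bench, use a fingertip to push the thumb lever of the click dial gently clockwise (seen from above) until it is fully closed against its stop, then push it back counter-clockwise exactly four clicks and leave it resting in the fourth click. Only push the lever from one side at a time: do not pinch it, and leave the loose things around the damper where they are.

Things in the scene. Friction and masses are not known exactly. Their poses are not given: they have to be found in the camera images.
- damper: Racing damper in a cradle bolted to the bench; origin on the bench under the dial's axis, z up. Aluminium head 70 x 70 mm round the origin, on it a bezel 68 mm across, top at 80 mm. Tube, red spring (66 mm across, top 79 mm) along +y to y = 350 mm, cradle 110 mm wide, y -70 to 370, 10 mm thick. Only dial and lever rise above 81 mm. 11 white ticks mark the clicks, from -x (closed) via -y to +x.
- lever_tip (a point): Outer end of the thumb lever, middle of its top edge: 46 mm from the dial axis, 122 mm above the bench. The lever is an upright aluminium fin on the dark dial disc (50 mm across): 10 mm thick, 28 mm tall, from 10 mm behind the axis to 46 mm in front. The point's -x points outward along the lever, z up; the flanks, to be pushed, face its +y and -y. Turns with the dial.
- dial_axis (a point): Point on the vertical axis of the dial at the lever's foot, which is the top of the disc, 94 mm above the bench. Does not turn.
- dial (a joint): Angle of dial and lever, rad: 0 = fully closed (lever along the damper's -x, over the first tick), growing counter-clockwise from above. 10 clicks of 0.3142 rad (18 deg); stops 0.03 rad beyond first and last. Leaving a click takes about 0.2 N m (6 N at 33 mm from the axis); past half way the dial snaps by itself into the next click, ahead of the finger. Starts three to seven clicks open.
- spanner: loose steel spanner 190 mm long, lying flat; a bystander, origin at the middle of its underside
- socket: loose steel socket, 32 mm across, 50 mm tall, standing; a bystander, origin at the middle of its underside
- tin: loose steel can, 66 mm across, 100 mm tall, standing; a bystander, origin at the middle of its underside
- collar: loose dark steel ring, 68 mm across, 16 mm tall, lying flat; a bystander, origin at the middle of its underside

How it is judged (in metres and radians):
On the way:
1. the dial has been turned clockwise to its stop (value of joint dial below 0.08 rad), for 0.1 s.
At the end, for the whole second after the job is handed in: After having been fully closed, the dial rests in the fourth click: joint at 1.257 rad within 0.1 rad, and still (value of joint dial between 1.15664 and 1.35664 rad and velocity of joint dial between -0.05 and 0.05 rad/s); the robot touches nothing.
It fails at once if the lever is pinched (pressed on both flanks at once) (contact force between the fingers and dial_c21 above 4 N and contact force between the fingers and dial_c22 above 4 N).
It fails at once if the lever is forced (over 45 N) (contact force between anything else and dial_c21 above 45 N or contact force between anything else and dial_c22 above 45 N).
It fails at once if a loose thing beside the damper is disturbed (moved over 25 mm) (distance of any of spanner, socket, tin, collar from where it was at the start of the episode above 0.025 m).
It also fails if it takes over 72 s, if anything falls off the work surface, if the arm or the gripper's body presses on something with over 40 N, if the wrist force passes 120 N, or if a joint passes its speed limit or range.

## Robot

A 6-joint arm with a two-finger parallel gripper is mounted at the origin on the work surface. World frame = base frame: x ahead of the robot, y to its left, z up, the work surface at z = 0. Lengths are in mm, angles in rad, forces in N, time in s.
With the tool pointing down it reaches from about 275 to 750 mm from the base axis. Payload 10.2 kg.
Tool frame: the origin (TCP) lies on the front face of the gripper's body, between the roots of the fingers; the fingertips stand 73 mm ahead of it and the grasp point (between the pads) lies 54 mm ahead of it; z points along the fingers, y is the line along which they close (so a half turn about z gives the same grasp; the last joint's range is limited). The gripper opens to 85 mm and grips with 20 to 120 N. Pads are 22 mm wide; open, the fingers measure 114 mm over their backs; the gripper's body (76 mm by 85 mm) begins 54 mm behind the grasp point. The pads swing forward as they close: fully open they stand 13 mm farther back than shut.
Start: joints at [-1.469, 0.313, 1.498, -0, 1.331, -0.223], TCP at [167.525, -497.561, 303.894] pointing down, gripper open.
Joint ranges: [-2.94, 2.94], [-0.97, 2.17], [0.19, 2.56], [-1.23, 4.37], [0.02, 3.11], [-2.88, 2.88]. Speed limits (rad/s): [2.39, 2.39, 3.01, 3.14, 3.14, 3.14].

## Interface

Orientations are given as a unit quaternion [w, x, y, z].
In Python, from rig import * gives the robot as it stands.
- The arm moves only by the tool step_arm, never from a script. Its argument "plan" is a list of rows, each an object with "offset": the shift along the tool's x, y, z in cm, a list of three; "rot": the turn, a rotation vector about the tool's x, y, z in degrees, a list of three; "gripper": the finger opening in cm, from 0 to 8.54. In form: [{"offset": [x, y, z], "rot": [wx, wy, wz], "gripper": gripper}, ...]. A call has 1 to 12 rows; each row is the pose to reach, as a shift and turn from the pose commanded when the call began, along the tool's axes at that moment; what a row does not reach only later rows make up. A row lasts 1/10 s, in which the tool goes at most 50 mm and 8.59 degrees, less where a joint would pass 70% of its speed; a pose out of reach is approached as far as the arm can. A call with a gripper value outside its range is refused whole. The fingers move at their own pace and stop on an object; "squeeze" is the grip in N (left out, the last holds). Time passes only in rows, so rows that repeat a pose let the fingers close. It gives the time, the measured TCP pose, the force, the opening and the grip force at its end, in the units of the state.
- sense(): the state, without advancing time (a new reading comes with each control period).
- capture(name): name is "side" or "top" or "wrist"; returns a dict with "color" (400x640x3 uint8, red, green, blue), "depth" (400x640 float32, mm along the optical axis (not along the pixel's ray), 0 where there is no reading), "vertical_fov" (degrees; the focal length in pixels is half the picture's height over the tangent of half this angle, whatever the lens; pixels are square), "cx", "cy" (the principal point, pixels), "rvec" (rotation vector, rad) and "tvec" (3), from world to camera coordinates, as OpenCV has them; the wrist camera has in their place "mount" (4x4, takes a point from camera to tool coordinates, whose origin is the TCP and whose axes are the flange's). Camera axes: x right, y down, z forward; pixel columns grow to the right and rows downward; lengths in mm; the calibration is good to about 2 mm. A picture is of the moment at which its call begins: read the wrist's pose just before it.
- finish_job(): hands the job in; it is judged then, once.
The state is a dict: "time_s": time; "joints": joint angles; "dq": joint speeds; "tau": joint torques, N m; "eef_pos": TCP position; "ee_rot": TCP orientation; "force": force on the tool from outside, world axes, zero at the start; "wrist_torque": the same for the moment, N m; "grip_width": opening from 0.0 (shut) to 1.0 (fully open); "grip_force": force on a finger pad.
Only numpy, scipy, OpenCV 4.12 (cv2) and the standard library are available. Lean on these libraries where they do the work, as an engineer would, in place of code of your own. Each camera call takes 0.05 s, during which the arm holds its last target. There are 200 camera calls.

## Working session

There is one attempt and no reset: what is moved stays moved. The work goes in short steps, Python scripts to look and compute and a tool call to move; the robot and the scene stay as the last step left them, time stands still between calls to the robot, and variables do not carry over. Pictures are saved under pics/ and viewed, at most 10 in all, crops included, and the job is handed in when it is done.

Besides the shell and the picture viewer there is one more tool, called after "Call:" as name([rows], argument=value, ...), one row to a line, values as JSON. step_arm: Moves the arm, as the interface text tells. Its arguments: {"type":"object","properties":{"plan":{"type":"array"},"squeeze":{"type":"number"}},"required":["plan"]}

```bash
mkdir -p pics
cat > h.py <<'E'
from rig import *
import numpy as np, cv2
from scipy.spatial.transform import Rotation as R
def cam(n):
    c=capture(n); c['f']=200/np.tan(np.radians(c['vertical_fov'])/2); return c
def world(c,u,v,d=None,z=None):
    Rm=cv2.Rodrigues(np.array(c['rvec'],float))[0]; t=np.array(c['tvec'],float).ravel()
    r=np.array([(u-c['cx'])/c['f'],(v-c['cy'])/c['f'],1])
    o=-Rm.T@t; k=Rm.T@r
    return o+k*(d if z is None else (z-o[2])/k[2])
E
python3 - <<'E'
from h import *
for n in('top','side'):
    c=cam(n); cv2.imwrite(f'pics/{n}1.png',c['color'][:,:,::-1]); np.savez(f'{n}1.npz',**c); print(n,c['rvec'],c['tvec'],c['f'])
s=sense(); print(s)
E
```

```text
top [ 2.20254563 -2.14571815  0.12501654] [ -38.85781696  577.5770077  1186.42733256] 496.51590813689705
side [ 0.54614671 -2.77300391  1.02924383] [518.82725723 261.02004808 960.01769565] 481.84999347955846
{'time_s': 0.1, 'joints': array([-1.46943083e+00,  3.13369493e-01,  1.49834144e+00, -2.38031242e-06,
        1.33102987e+00, -2.23423184e-01]), 'dq': array([ 0.00117313, -0.00273067, -0.00032748, -0.0007198 ,  0.00055572,
        0.00189224]), 'tau': array([ 2.52229103e-03, -4.12898326e+01, -2.60139084e+01, -1.85377412e-04,
        3.06004775e-03,  6.51541882e-06]), 'eef_pos': array([ 167.49300232, -497.40758665,  303.41223374]), 'ee_rot': array([-5.73077096e-04,  9.86842783e-01,  1.61681760e-01,  3.38596137e-05]), 'force': array([-0.43958045, -0.0836006 ,  0.56772346]), 'wrist_torque': array([-0.01717454,  0.04816919,  0.01605507]), 'grip_force': 0.0, 'grip_width': 1.0002191161241936}
```

View pics/top1.png

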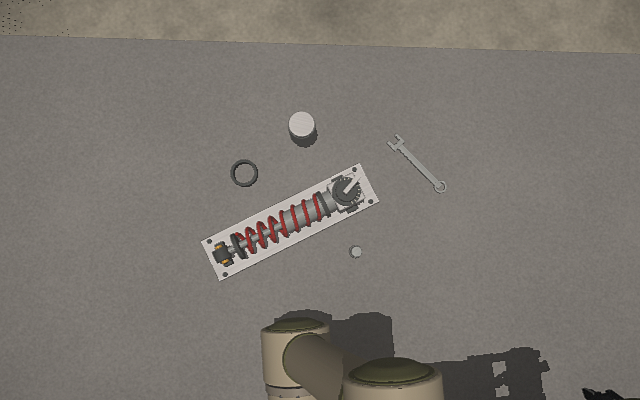

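View pics/side1.png

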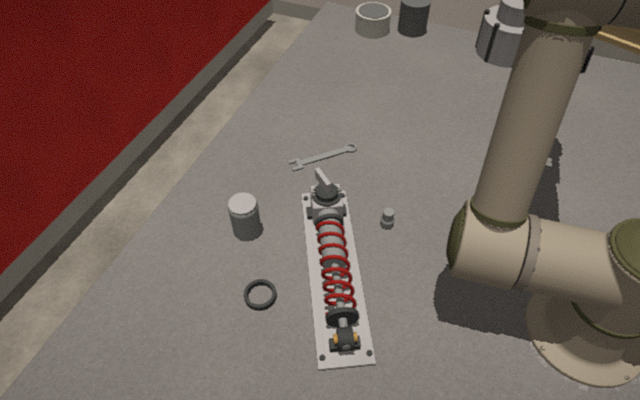

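The top view shows the dial at about (346,191), its lever pointing up and right. The cradle corners are at about (361,163), (380,202), (219,280) and (202,241). I'll enlarge the dial.

Run:
```python
from h import *
c=dict(np.load('top1.npz'))
im=c['color'][155:220,305:395,::-1]
cv2.imwrite('pics/crop1.png',cv2.resize(im,None,fx=8,fy=8,interpolation=cv2.INTER_CUBIC))
P=[world(c,u,v,z=10) for u,v in((361,163),(380,202),(219,280),(202,241))]
for p in P: print(p.round(1))
print([np.linalg.norm(P[i]-P[(i+1)%4]).round(1) for i in range(4)])
hole=[world(c,u,v,z=10) for u,v in()]
for n,u,v,z in(('tin',301.5,123,100),('socket',355.5,250,50),('collar',244,172,16),('sp1',395,143,5),('sp2',441,187,5)): print(n,world(c,u,v,z=z).round())
```

```text
[ 662.6 -118.    10. ]
[ 565.7 -167.1   10. ]
[364.2 223.6  10. ]
[457.8 269.7  10. ]
[np.float64(108.7), np.float64(439.6), np.float64(104.3), np.float64(438.6)]
tin [738.  31. 100.]
socket [ 446. -105.   50.]
collar [631. 173.  16.]
sp1 [ 717. -204.    5.]
sp2 [ 608. -321.    5.]
```

View pics/crop1.png

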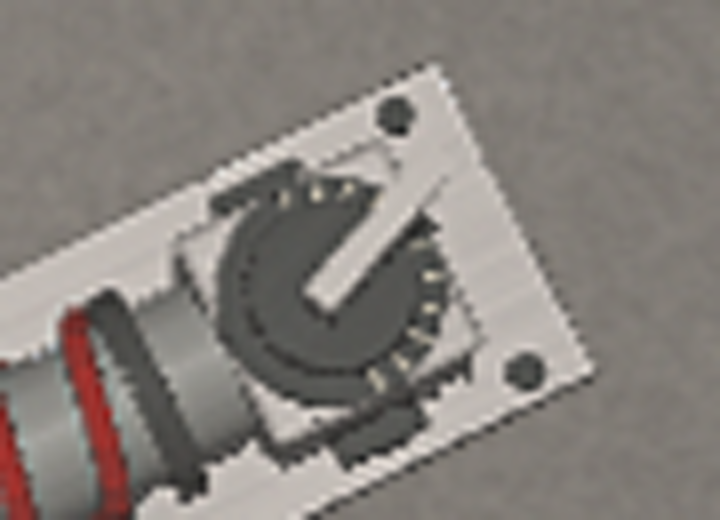

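Run:
```python
from h import *
c=dict(np.load('top1.npz'))
f=lambda x,y,z: world(c,305+x/8-.4,155+y/8-.4,z=z)
a=f(320,295,122);b=f(430,166,122);print(a,b,np.linalg.norm(a-b))
ex=np.array([.886,.464]);ey=np.array([-.464,.886])
O=np.array([582.2,-80.8])
print('bezel ctr',f(332,291,80), 'disc ctr', f(333,290,94))
for n,p in(('back',a),('tip',b)):
    q=p[:2]-O; X,Y=q@ex,q@ey; print(n,X,Y,np.degrees(np.arctan2(Y,X))%360-180)
d=(b-a)[:2];print('lever dir',np.degrees(np.arctan2(d@ey,d@ex))%360-180)
for x,y in((378,380),(402,367),(428,335),(438,305),(433,275),(422,243),(348,187),(318,192),(285,197)):
    q=f(x,y,80)[:2]-O; print(round(np.hypot(*q),1),round((np.degrees(np.arctan2(q@ey,q@ex))%360-180),1))
s=sense(); print(R.from_quat(np.roll(s['ee_rot'],-1)).as_matrix().round(3), np.degrees(np.arctan2(.464,.886)))
```

```text
[577.25887211 -72.21317914 122.        ] [ 614.98922887 -102.72714352  122.        ] 48.52506407109326
bezel ctr [583.18990187 -78.02895609  80.        ] disc ctr [581.92325198 -77.500508    94.        ]
back -0.3935544290630592 9.900606620601488 -87.72366044795791
tip 18.877062183478387 -34.64165135510439 118.58702024434098
lever dir 113.39508141906157
27.3 -3.3
27.7 13.5
28.1 38.7
28.6 57.7
27.6 76.0
28.3 96.5
32.0 150.0
31.1 166.3
33.3 -176.5
[[ 0.948  0.319 -0.   ]
 [ 0.319 -0.948  0.001]
 [ 0.    -0.001 -1.   ]] 27.641142316132
```

The tick angles fit 18° steps, so the lever is at about 108°, six clicks open. Next I shut the gripper and move above the CCW side of the lever.

Call:
step_arm([
  {"offset": [56.7,-24.7,0],"rot": [0,0,-27],"gripper": 0},
  {"offset": [56.7,-24.7,0],"rot": [0,0,-27],"gripper": 0},
  {"offset": [56.7,-24.7,0],"rot": [0,0,-27],"gripper": 0},
  {"offset": [56.7,-24.7,0],"rot": [0,0,-27],"gripper": 0},
  {"offset": [56.7,-24.7,0],"rot": [0,0,-27],"gripper": 0},
  {"offset": [56.7,-24.7,0],"rot": [0,0,-27],"gripper": 0},
  {"offset": [56.7,-24.7,0],"rot": [0,0,-27],"gripper": 0},
  {"offset": [56.7,-24.7,0],"rot": [0,0,-27],"gripper": 0},
  {"offset": [56.7,-24.7,0],"rot": [0,0,-27],"gripper": 0},
  {"offset": [56.7,-24.7,0],"rot": [0,0,-27],"gripper": 0},
  {"offset": [56.7,-24.7,0],"rot": [0,0,-27],"gripper": 0},
  {"offset": [56.7,-24.7,0],"rot": [0,0,-27],"gripper": 0},
])

```text
time_s: 1.3
eef_pos: [613.6, -93.1, 303.6]
ee_rot: [-0.0, 0.922, 0.388, -0.0]
force: [0.1, -0.9, 1.0]
grip_width: -0.002
grip_force: 0.0
```

Call:
step_arm([
  {"offset": [0,0,0],"rot": [0,0,0],"gripper": 0},
  {"offset": [0,0,0],"rot": [0,0,0],"gripper": 0},
])

```text
time_s: 1.5
eef_pos: [612.5, -94.3, 303.0]
ee_rot: [-0.0, 0.922, 0.388, -0.001]
force: [-0.0, 0.1, 0.2]
grip_width: 0.002
grip_force: 0.0
```

```bash
cat >> h.py <<'E'
def wristcam():
    s=sense(); c=cam('wrist'); T=np.eye(4); T[:3,:3]=R.from_quat(np.roll(s['ee_rot'],-1)).as_matrix(); T[:3,3]=s['eef_pos']
    W=np.linalg.inv(T@np.array(c['mount'])); c['rvec']=cv2.Rodrigues(W[:3,:3])[0].ravel(); c['tvec']=W[:3,3]; return c
E
python3 - <<'E'
from h import *
c=wristcam(); np.savez('w1.npz',**c); cv2.imwrite('pics/w1.png',c['color'][:,:,::-1]); print(sense()['joints'],c['mount'],c['f'])
E
```

```text
[-3.43105499e-01  5.26469827e-01  1.18575007e+00 -3.12383395e-04
  1.43045255e+00  4.31606442e-01] [[-6.38136467e-04 -9.62375265e-01 -2.71723097e-01  6.86670908e+01]
 [ 9.99999636e-01 -4.60267583e-04 -7.18327224e-04  1.53791562e+00]
 [ 5.66235020e-04 -2.71723457e-01  9.62375209e-01 -6.96956383e+01]
 [ 0.00000000e+00  0.00000000e+00  0.00000000e+00  1.00000000e+00]] 307.9634099215081
```

View pics/w1.png

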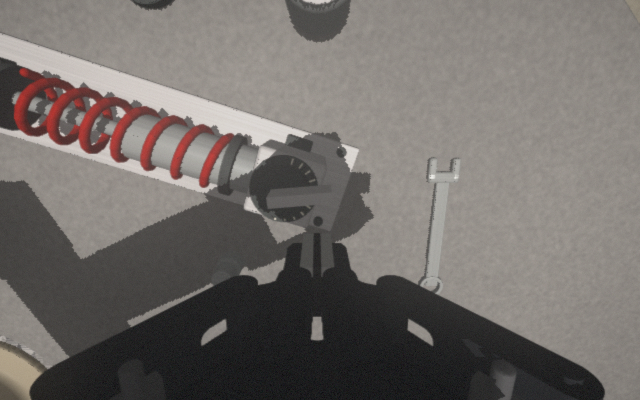

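The wrist view shows the dial at about (287,188), its lever running right to about (333,190). The shut fingertips are at about (317,235). I'll enlarge this one too.

Run:
```python
from h import *
c=dict(np.load('w1.npz'))
im=np.clip(c['color'][135:235,240:370,::-1].astype(float)*1.6,0,255).astype('uint8')
cv2.imwrite('pics/w1c.png',cv2.resize(im,None,fx=6,fy=6,interpolation=cv2.INTER_CUBIC))
```

```text
(no output)
```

View pics/w1c.png

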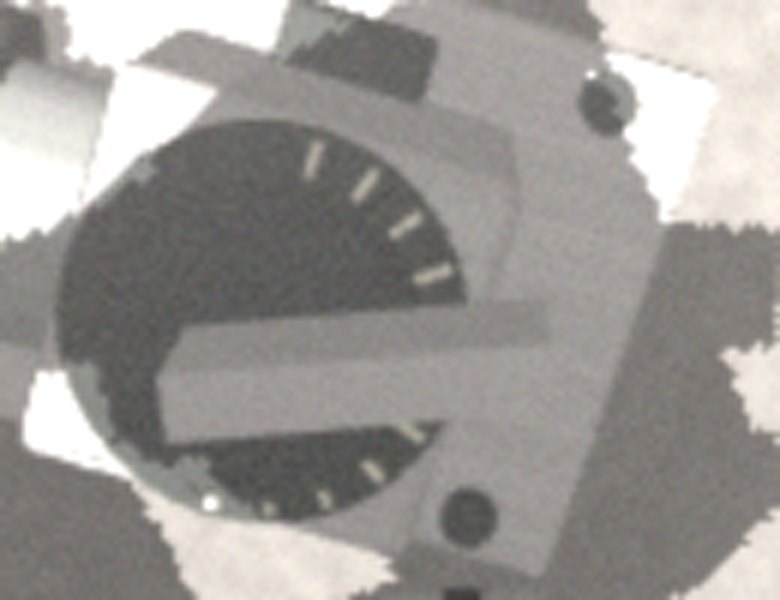

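Run:
```python
from h import *
from scipy.optimize import least_squares as L
c=dict(np.load('w1.npz'))
f=lambda x,y,z: world(c,240+x/6-.4,135+y/6-.4,z=z)[:2]
k=np.radians(18*np.array([10,9,8,7,5,4,3,2,1])+180)
P=np.array([f(*p,80) for p in((313,160),(365,187),(407,225),(435,273),(412,432),(373,470),(323,498),(268,508),(210,502))])
m=lambda q:q[:2]+q[2]*np.c_[np.cos(k+q[3]),np.sin(k+q[3])]
r=L(lambda q:(m(q)-P).ravel(),[582,-79,30,.48]);print(r.x,np.degrees(r.x[3]),r.fun.round(1))
a=f(163,408,122);b=f(551,374,122);d=b-a
print(a,b,np.linalg.norm(d),'yaw',np.degrees(np.arctan2(d[1],d[0])),'axis from lever',a+d/np.linalg.norm(d)*10, b-d/np.linalg.norm(d)*46)
```

```text
[ 5.80725344e+02 -7.38846281e+01  3.29003807e+01  3.32314320e-01] 19.04020800864198 [ 1.8  1.1  0.7 -0.2 -1.2 -1.3 -3.3 -1.7  2.2  2.6  1.4  1.   0.8  0.1
 -0.6 -0.6 -1.8 -1. ]
[576.8772694 -71.5916736] [ 619.75888322 -106.41910859] 55.242945545610176 yaw -39.082689143836035 axis from lever [584.63963858 -77.89608671] [584.05198497 -77.4188083 ]
```

Run:
```python
from h import *
from scipy.optimize import least_squares as L
c=dict(np.load('w1.npz'))
f=lambda x,y,z: world(c,240+x/6-.4,135+y/6-.4,z=z)[:2]
pts=((313,160),(365,187),(407,225),(435,273),(412,432),(373,470),(323,498),(268,508),(210,502))
P=np.array([f(*p,80) for p in pts])
for ks in([10,9,8,7,5,4,3,2,1],[10,9,8,7,4,3,2,1,0],[10,9,8,7,6,5,4,3,2]):
  for sl in(slice(0,9),slice(0,8)):
    k=np.radians(18*np.array(ks)+180)[sl]
    m=lambda q:q[:2]+q[2]*np.c_[np.cos(k+q[3]),np.sin(k+q[3])]
    r=L(lambda q:(m(q)-P[sl]).ravel(),[582,-79,30,.48]);print(ks,len(k),r.x.round(1),np.degrees(r.x[3]).round(1),np.abs(r.fun).max().round(2))
# cradle edge yaw from depth check
Rm=cv2.Rodrigues(c['rvec'])[0]
for p in pts[:3]+((270,220),(350,385),(500,320)):
    u,v=240+p[0]/6-.4,135+p[1]/6-.4; d=c['depth'][int(v+.5),int(u+.5)]; print(p,world(c,u,v,d=d).round(1))
```

```text
[10, 9, 8, 7, 5, 4, 3, 2, 1] 9 [ 5.807e+02 -7.390e+01  3.290e+01  3.000e-01] 19.0 3.34
[10, 9, 8, 7, 5, 4, 3, 2, 1] 8 [ 5.802e+02 -7.380e+01  3.340e+01  3.000e-01] 19.5 3.34
[10, 9, 8, 7, 4, 3, 2, 1, 0] 9 [ 5.834e+02 -7.820e+01  3.020e+01  5.000e-01] 28.5 0.66
[10, 9, 8, 7, 4, 3, 2, 1, 0] 8 [ 5.836e+02 -7.830e+01  3.000e+01  5.000e-01] 28.5 0.42
[10, 9, 8, 7, 6, 5, 4, 3, 2] 9 [ 5.777e+02 -6.900e+01  3.640e+01  2.000e-01] 9.5 7.36
[10, 9, 8, 7, 6, 5, 4, 3, 2] 8 [ 5.762e+02 -6.860e+01  3.780e+01  2.000e-01] 10.4 7.43
(313, 160) [610.1 -64.2  80. ]
(365, 187) [613.  -73.   80.5]
(407, 225) [613.5 -82.1  80.9]
(270, 220) [601.  -65.3  93.1]
(350, 385) [598.  -87.9 120.8]
(500, 320) [617.3 -99.  105.6]
```

The tick fit puts the axis at (583.5, -78.2), residual under 0.7 mm, with damper yaw about 28°. The lever is about six clicks open. I'll go down beside its CCW flank.

Call:
step_arm([
  {"offset": [2.0,0.2,2],"rot": [0,0,0],"gripper": 0},
  {"offset": [2.0,0.2,6],"rot": [0,0,0],"gripper": 0},
  {"offset": [2.0,0.2,10],"rot": [0,0,0],"gripper": 0},
  {"offset": [2.0,0.2,12],"rot": [0,0,0],"gripper": 0},
  {"offset": [2.0,0.2,12.8],"rot": [0,0,0],"gripper": 0},
  {"offset": [2.0,0.2,12.8],"rot": [0,0,0],"gripper": 0},
  {"offset": [2.0,0.2,12.8],"rot": [0,0,0],"gripper": 0},
])

```text
time_s: 2.25
eef_pos: [628.1, -82.8, 177.6]
ee_rot: [0.001, 0.922, 0.387, 0.001]
force: [-0.2, 0.1, 0.5]
grip_width: -0.003
grip_force: 0.0
```

```bash
cat > plan.py <<'E'
# rows for the tool to circle the axis; args: side (+1 CCW flank,-1 CW flank), gap mm, list of tool theta deg
from h import *
import sys
A=np.array([583.5,-78.2]);YAW=28
def rows(side,ths,gaps,pos,yaw0):
    x=np.array([np.cos(yaw0),np.sin(yaw0)]);y=np.array([x[1],-x[0]])
    for th,g in zip(ths,gaps):
        w=np.radians(180+YAW+th);u=np.array([np.cos(w),np.sin(w)]);n=np.array([-u[1],u[0]])
        d=A+34*u+side*(16+g)*n-pos
        rz=-((th-62-8*0)+(YAW-28)-np.degrees(yaw0))
        print(th,[round(d@x/10,2),round(d@y/10,2),0],round(rz,1))
def now():
    s=sense();M=R.from_quat(np.roll(s['ee_rot'],-1)).as_matrix();return s['eef_pos'][:2],np.arctan2(M[1,0],M[0,0]),s
E
python3 - <<'E'
from plan import *
p,y,s=now(); print(s['time_s'],s['eef_pos'],np.degrees(y),s['force'])
ths=np.r_[107.6,np.arange(102,-5,-6)]
rows(1,ths,[3]+[0]*30,p,y)
E
```

```text
2.25 [628.06951502 -82.76832065 177.58873696] 45.563609515886704 [-0.20100216  0.10220796  0.54022318]
107.6 [np.float64(-0.89), np.float64(-0.1), 0] -0.0
102.0 [np.float64(-1.53), np.float64(0.04), 0] 5.6
96.0 [np.float64(-1.91), np.float64(0.15), 0] 11.6
90.0 [np.float64(-2.29), np.float64(0.22), 0] 17.6
84.0 [np.float64(-2.69), np.float64(0.25), 0] 23.6
78.0 [np.float64(-3.08), np.float64(0.24), 0] 29.6
72.0 [np.float64(-3.47), np.float64(0.19), 0] 35.6
66.0 [np.float64(-3.85), np.float64(0.1), 0] 41.6
60.0 [np.float64(-4.22), np.float64(-0.03), 0] 47.6
54.0 [np.float64(-4.58), np.float64(-0.2), 0] 53.6
48.0 [np.float64(-4.92), np.float64(-0.4), 0] 59.6
42.0 [np.float64(-5.23), np.float64(-0.64), 0] 65.6
36.0 [np.float64(-5.51), np.float64(-0.91), 0] 71.6
30.0 [np.float64(-5.77), np.float64(-1.21), 0] 77.6
24.0 [np.float64(-5.99), np.float64(-1.53), 0] 83.6
18.0 [np.float64(-6.18), np.float64(-1.88), 0] 89.6
12.0 [np.float64(-6.33), np.float64(-2.24), 0] 95.6
6.0 [np.float64(-6.45), np.float64(-2.62), 0] 101.6
0.0 [np.float64(-6.52), np.float64(-3.0), 0] 107.6
```

Call:
step_arm([
  {"offset": [-0.5,0,0],"rot": [0,0,0],"gripper": 0},
  {"offset": [-0.9,-0.1,0.1],"rot": [0,0,0],"gripper": 0},
  {"offset": [-1.2,-0.05,0.2],"rot": [0,0,3],"gripper": 0},
  {"offset": [-1.5,0.05,0.2],"rot": [0,0,5.6],"gripper": 0},
  {"offset": [-1.7,0.1,0.2],"rot": [0,0,8.6],"gripper": 0},
  {"offset": [-1.9,0.15,0.2],"rot": [0,0,11.6],"gripper": 0},
  {"offset": [-2.1,0.2,0.2],"rot": [0,0,14.6],"gripper": 0},
  {"offset": [-2.3,0.2,0.2],"rot": [0,0,17.6],"gripper": 0},
  {"offset": [-2.5,0.25,0.2],"rot": [0,0,20.6],"gripper": 0},
  {"offset": [-2.7,0.25,0.2],"rot": [0,0,23.6],"gripper": 0},
  {"offset": [-2.9,0.25,0.2],"rot": [0,0,26.6],"gripper": 0},
])

```text
time_s: 3.35
eef_pos: [609.7, -104.3, 174.6]
ee_rot: [0.0, 0.986, 0.164, 0.001]
force: [2.9, 1.7, -0.9]
grip_width: 0.001
grip_force: 1.8
```

Run:
```python
from plan import *
p,y,s=now(); print(s['time_s'],s['eef_pos'],np.degrees(y),s['force'])
c=wristcam(); im=c['color'][100:300,180:460,::-1]
cv2.imwrite('pics/w2.png',cv2.resize(im,None,fx=2.5,fy=2.5))
rows(1,np.arange(81,-4,-3),[0]*30,p,y)
```

```text
3.35 [ 609.70932666 -104.3162738   174.57099342] 18.893350422397376 [ 2.89329794  1.71489153 -0.93594809]
81 [np.float64(-0.03), np.float64(0.08), 0] -0.1
78 [np.float64(-0.21), np.float64(0.16), 0] 2.9
75 [np.float64(-0.39), np.float64(0.23), 0] 5.9
72 [np.float64(-0.58), np.float64(0.29), 0] 8.9
69 [np.float64(-0.77), np.float64(0.34), 0] 11.9
66 [np.float64(-0.96), np.float64(0.38), 0] 14.9
63 [np.float64(-1.16), np.float64(0.41), 0] 17.9
60 [np.float64(-1.35), np.float64(0.43), 0] 20.9
57 [np.float64(-1.55), np.float64(0.44), 0] 23.9
54 [np.float64(-1.75), np.float64(0.44), 0] 26.9
51 [np.float64(-1.94), np.float64(0.43), 0] 29.9
48 [np.float64(-2.14), np.float64(0.4), 0] 32.9
45 [np.float64(-2.33), np.float64(0.37), 0] 35.9
42 [np.float64(-2.52), np.float64(0.33), 0] 38.9
39 [np.float64(-2.71), np.float64(0.28), 0] 41.9
36 [np.float64(-2.9), np.float64(0.22), 0] 44.9
33 [np.float64(-3.08), np.float64(0.15), 0] 47.9
30 [np.float64(-3.26), np.float64(0.07), 0] 50.9
27 [np.float64(-3.44), np.float64(-0.02), 0] 53.9
24 [np.float64(-3.61), np.float64(-0.12), 0] 56.9
21 [np.float64(-3.77), np.float64(-0.23), 0] 59.9
18 [np.float64(-3.93), np.float64(-0.35), 0] 62.9
15 [np.float64(-4.08), np.float64(-0.47), 0] 65.9
12 [np.float64(-4.23), np.float64(-0.6), 0] 68.9
9 [np.float64(-4.37), np.float64(-0.74), 0] 71.9
6 [np.float64(-4.5), np.float64(-0.89), 0] 74.9
3 [np.float64(-4.62), np.float64(-1.04), 0] 77.9
0 [np.float64(-4.74), np.float64(-1.2), 0] 80.9
-3 [np.float64(-4.84), np.float64(-1.37), 0] 83.9
```

View pics/w2.png

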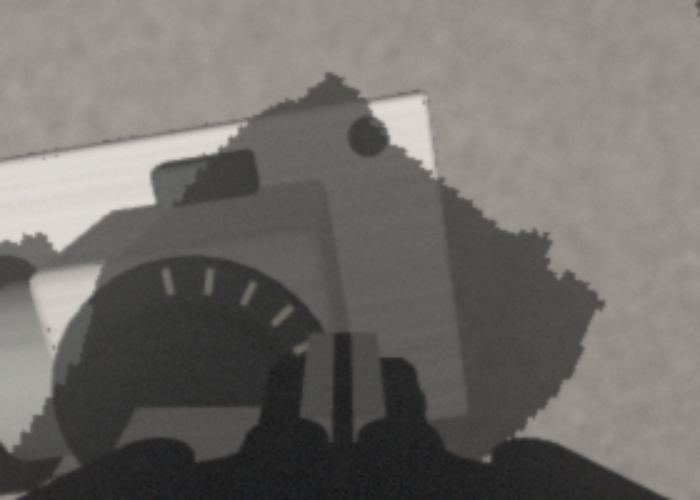

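The fingertips stand against the lever's far flank at about (340,400) in the crop. Five ticks are already free behind it, so the lever is following. I'll continue the arc.

Call:
step_arm([
  {"offset": [-0.2,0.15,0],"rot": [0,0,3],"gripper": 0},
  {"offset": [-0.4,0.2,0],"rot": [0,0,6],"gripper": 0},
  {"offset": [-0.6,0.3,0],"rot": [0,0,9],"gripper": 0},
  {"offset": [-0.75,0.35,0],"rot": [0,0,12],"gripper": 0},
  {"offset": [-0.95,0.4,0],"rot": [0,0,15],"gripper": 0},
  {"offset": [-1.15,0.4,0],"rot": [0,0,18],"gripper": 0},
  {"offset": [-1.35,0.4,0],"rot": [0,0,21],"gripper": 0},
  {"offset": [-1.55,0.45,0],"rot": [0,0,24],"gripper": 0},
  {"offset": [-1.75,0.45,0],"rot": [0,0,27],"gripper": 0},
  {"offset": [-1.95,0.45,0],"rot": [0,0,30],"gripper": 0},
  {"offset": [-2.15,0.4,0],"rot": [0,0,33],"gripper": 0},
  {"offset": [-2.35,0.35,0],"rot": [0,0,36],"gripper": 0},
])

```text
time_s: 4.6
eef_pos: [588.7, -116.0, 174.4]
ee_rot: [0.0, 0.989, -0.148, 0.002]
force: [2.0, -1.9, -1.7]
grip_width: 0.002
grip_force: 1.3
```

Run:
```python
from plan import *
p,y,s=now(); print(s['time_s'],s['eef_pos'],np.degrees(y),s['force'],s['joints'][5])
rows(1,np.arange(45,-7,-3),[0]*30,p,y)
```

```text
4.6 [ 588.68624117 -115.95768884  174.42888275] -17.060066524879232 [ 1.97198956 -1.94569717 -1.68593142] 1.4790121125335605
45 [np.float64(0.0), np.float64(-0.06), 0] -0.1
42 [np.float64(-0.18), np.float64(0.02), 0] 2.9
39 [np.float64(-0.36), np.float64(0.09), 0] 5.9
36 [np.float64(-0.55), np.float64(0.15), 0] 8.9
33 [np.float64(-0.74), np.float64(0.2), 0] 11.9
30 [np.float64(-0.93), np.float64(0.24), 0] 14.9
27 [np.float64(-1.13), np.float64(0.27), 0] 17.9
24 [np.float64(-1.32), np.float64(0.29), 0] 20.9
21 [np.float64(-1.52), np.float64(0.3), 0] 23.9
18 [np.float64(-1.72), np.float64(0.3), 0] 26.9
15 [np.float64(-1.91), np.float64(0.29), 0] 29.9
12 [np.float64(-2.11), np.float64(0.27), 0] 32.9
9 [np.float64(-2.3), np.float64(0.23), 0] 35.9
6 [np.float64(-2.5), np.float64(0.19), 0] 38.9
3 [np.float64(-2.69), np.float64(0.14), 0] 41.9
0 [np.float64(-2.87), np.float64(0.08), 0] 44.9
-3 [np.float64(-3.06), np.float64(0.01), 0] 47.9
-6 [np.float64(-3.24), np.float64(-0.07), 0] 50.9
```

Call:
step_arm([
  {"offset": [-0.2,0,0],"rot": [0,0,3],"gripper": 0},
  {"offset": [-0.35,0.1,0],"rot": [0,0,6],"gripper": 0},
  {"offset": [-0.55,0.15,0],"rot": [0,0,9],"gripper": 0},
  {"offset": [-0.75,0.2,0],"rot": [0,0,12],"gripper": 0},
  {"offset": [-0.95,0.25,0],"rot": [0,0,15],"gripper": 0},
  {"offset": [-1.15,0.25,0],"rot": [0,0,18],"gripper": 0},
  {"offset": [-1.3,0.3,0],"rot": [0,0,21],"gripper": 0},
  {"offset": [-1.5,0.3,0],"rot": [0,0,24],"gripper": 0},
  {"offset": [-1.7,0.3,0],"rot": [0,0,27],"gripper": 0},
  {"offset": [-1.9,0.3,0],"rot": [0,0,30],"gripper": 0},
  {"offset": [-2.1,0.25,0],"rot": [0,0,33],"gripper": 0},
  {"offset": [-2.3,0.25,0],"rot": [0,0,36],"gripper": 0},
])

```text
time_s: 5.8
eef_pos: [566.1, -112.2, 174.5]
ee_rot: [0.0, 0.895, -0.447, 0.002]
force: [5.9, -4.0, -3.1]
grip_width: 0.001
grip_force: 3.0
```

Call:
step_arm([
  {"offset": [-0.1,-0.02,0],"rot": [0,0,2],"gripper": 0},
  {"offset": [-0.2,-0.04,0],"rot": [0,0,4],"gripper": 0},
  {"offset": [-0.3,-0.08,0],"rot": [0,0,5.5],"gripper": 0},
  {"offset": [-0.3,-0.08,0],"rot": [0,0,5.5],"gripper": 0},
])

```text
time_s: 6.2
eef_pos: [564.1, -108.2, 174.1]
ee_rot: [-0.0, 0.873, -0.489, 0.0]
force: [-0.3, 0.6, -1.3]
grip_width: -0.001
grip_force: 0.0
```

Run:
```python
from plan import *
p,y,s=now(); print(s['time_s'],s['eef_pos'],np.degrees(y),s['force'],s['joints'][5])
rows(1,[6,3,0,-3],[0]*30,p,y)
```

```text
6.2 [ 564.14575483 -108.23243672  174.13386202] -58.487643468595934 [-0.31070577  0.56071569 -1.34632558] 2.1980349309581837
6 [np.float64(0.2), np.float64(0.11), 0] -2.5
3 [np.float64(0.02), np.float64(0.19), 0] 0.5
0 [np.float64(-0.16), np.float64(0.27), 0] 3.5
-3 [np.float64(-0.34), np.float64(0.34), 0] 6.5
```

The force has gone, so the lever snapped ahead into the closed click. I'll press gently on against the stop.

Call:
step_arm([
  {"offset": [-0.1,0.2,0],"rot": [0,0,2],"gripper": 0},
  {"offset": [-0.2,0.25,0],"rot": [0,0,3.5],"gripper": 0},
  {"offset": [-0.2,0.25,0],"rot": [0,0,3.5],"gripper": 0},
])

```text
time_s: 6.5
eef_pos: [561.0, -107.7, 173.9]
ee_rot: [-0.0, 0.857, -0.515, -0.0]
force: [-0.7, 0.0, 0.1]
grip_width: 0.006
grip_force: 0.0
```

Call:
step_arm([
  {"offset": [-0.1,0,0],"rot": [0,0,1],"gripper": 0},
  {"offset": [-0.15,0,0],"rot": [0,0,1],"gripper": 0},
  {"offset": [-0.15,0,0],"rot": [0,0,1],"gripper": 0},
])

```text
time_s: 6.8
eef_pos: [560.5, -106.7, 174.0]
ee_rot: [0.0, 0.853, -0.522, 0.0]
force: [0.7, -2.1, 0.1]
grip_width: -0.001
grip_force: 1.1
```

Call:
step_arm([
  {"offset": [-0.05,0,0],"rot": [0,0,0],"gripper": 0},
  {"offset": [-0.1,0,0],"rot": [0,0,0],"gripper": 0},
  {"offset": [-0.1,0,0],"rot": [0,0,0],"gripper": 0},
])

```text
time_s: 7.1
eef_pos: [560.3, -106.3, 174.0]
ee_rot: [0.0, 0.853, -0.522, 0.001]
force: [2.2, -5.7, -1.4]
grip_width: 0.002
grip_force: 3.0
```

Run:
```python
from plan import *
p,y,s=now(); print(s['time_s'],s['eef_pos'],np.degrees(y),s['force'],s['joints'][5])
rows(1,[0,-3],[0]*30,p,y)
c=wristcam(); im=c['color'][100:300,180:460,::-1]
cv2.imwrite('pics/w3.png',cv2.resize(im,None,fx=2.5,fy=2.5))
```

```text
7.1 [ 560.26480146 -106.27263837  174.01208917] -62.98654502745309 [ 2.19895482 -5.73357485 -1.37098072] 2.2780678671941086
0 [np.float64(0.21), np.float64(0.03), 0] -1.0
-3 [np.float64(0.03), np.float64(0.11), 0] 2.0
```

View pics/w3.png

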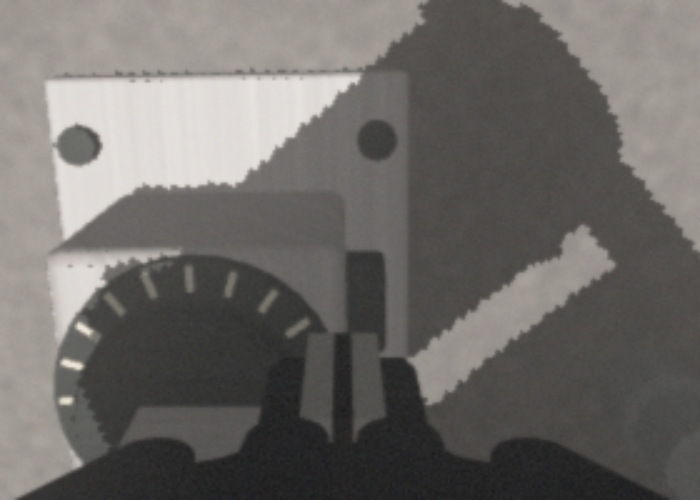

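The wrist view shows the lever closed. The open ticks run from (65,400) to (305,328), and the lever lies along the first-tick direction behind the finger. The force built up over a very small motion, so it is on the stop. Now back off, lift, cross over and come down on the other flank.

Call:
step_arm([
  {"offset": [0.6,0,0],"rot": [0,0,0],"gripper": 0},
  {"offset": [0.6,0,-2.5],"rot": [0,0,0],"gripper": 0},
  {"offset": [0.6,0,-5],"rot": [0,0,0],"gripper": 0},
  {"offset": [0.6,0,-5.5],"rot": [0,0,0],"gripper": 0},
  {"offset": [-2,0,-5.5],"rot": [0,0,0],"gripper": 0},
  {"offset": [-4.4,0,-5.5],"rot": [0,0,0],"gripper": 0},
  {"offset": [-4.4,0,-5.5],"rot": [0,0,0],"gripper": 0},
  {"offset": [-4.4,0,-3],"rot": [0,0,0],"gripper": 0},
  {"offset": [-4.4,0,-1],"rot": [0,0,0],"gripper": 0},
  {"offset": [-4.4,0,0],"rot": [0,0,0],"gripper": 0},
  {"offset": [-4.4,0,0],"rot": [0,0,0],"gripper": 0},
])

```text
time_s: 8.25
eef_pos: [539.7, -66.7, 172.5]
ee_rot: [0.0, 0.853, -0.523, -0.001]
force: [0.8, -0.0, 0.1]
grip_width: -0.001
grip_force: 0.0
```

Run:
```python
from plan import *
p,y,s=now(); print(s['time_s'],s['eef_pos'],np.degrees(y),s['force'],s['joints'][5])
rows(-1,np.r_[0,0,np.arange(0,73,3)],[6,2]+[0]*30,p,y)
```

```text
8.25 [539.69971655 -66.65844714 172.49356963] -63.01113980964962 [ 0.76106743 -0.02580288  0.06330819] 2.3320346481477094
0 [np.float64(0.88), np.float64(0.06), 0] -1.0
0 [np.float64(1.28), np.float64(0.05), 0] -1.0
0 [np.float64(1.48), np.float64(0.05), 0] -1.0
3 [np.float64(1.66), np.float64(0.12), 0] -4.0
6 [np.float64(1.84), np.float64(0.19), 0] -7.0
9 [np.float64(2.03), np.float64(0.25), 0] -10.0
12 [np.float64(2.22), np.float64(0.29), 0] -13.0
15 [np.float64(2.42), np.float64(0.33), 0] -16.0
18 [np.float64(2.61), np.float64(0.36), 0] -19.0
21 [np.float64(2.81), np.float64(0.37), 0] -22.0
24 [np.float64(3.0), np.float64(0.38), 0] -25.0
27 [np.float64(3.2), np.float64(0.37), 0] -28.0
30 [np.float64(3.4), np.float64(0.36), 0] -31.0
33 [np.float64(3.59), np.float64(0.33), 0] -34.0
36 [np.float64(3.79), np.float64(0.3), 0] -37.0
39 [np.float64(3.98), np.float64(0.25), 0] -40.0
42 [np.float64(4.17), np.float64(0.2), 0] -43.0
45 [np.float64(4.35), np.float64(0.13), 0] -46.0
48 [np.float64(4.53), np.float64(0.06), 0] -49.0
51 [np.float64(4.71), np.float64(-0.03), 0] -52.0
54 [np.float64(4.88), np.float64(-0.12), 0] -55.0
57 [np.float64(5.05), np.float64(-0.22), 0] -58.0
60 [np.float64(5.21), np.float64(-0.33), 0] -61.0
63 [np.float64(5.37), np.float64(-0.45), 0] -64.0
66 [np.float64(5.52), np.float64(-0.58), 0] -67.0
69 [np.float64(5.66), np.float64(-0.71), 0] -70.0
72 [np.float64(5.8), np.float64(-0.86), 0] -73.0
```

Call:
step_arm([
  {"offset": [0.9,0.05,0],"rot": [0,0,-1],"gripper": 0},
  {"offset": [1.3,0.05,0],"rot": [0,0,-1],"gripper": 0},
  {"offset": [1.5,0.05,0],"rot": [0,0,-1],"gripper": 0},
  {"offset": [1.65,0.1,0],"rot": [0,0,-4],"gripper": 0},
  {"offset": [1.85,0.2,0],"rot": [0,0,-7],"gripper": 0},
  {"offset": [2.05,0.25,0],"rot": [0,0,-10],"gripper": 0},
  {"offset": [2.2,0.3,0],"rot": [0,0,-13],"gripper": 0},
  {"offset": [2.4,0.35,0],"rot": [0,0,-16],"gripper": 0},
  {"offset": [2.6,0.35,0],"rot": [0,0,-19],"gripper": 0},
  {"offset": [2.8,0.35,0],"rot": [0,0,-22],"gripper": 0},
  {"offset": [3.0,0.4,0],"rot": [0,0,-25],"gripper": 0},
  {"offset": [3.0,0.4,0],"rot": [0,0,-25],"gripper": 0},
])

```text
time_s: 9.45
eef_pos: [550.2, -95.1, 174.6]
ee_rot: [-0.0, 0.946, -0.325, 0.0]
force: [-0.7, 1.2, 0.3]
grip_width: -0.001
grip_force: 0.6
```

Run:
```python
from plan import *
p,y,s=now(); print(s['time_s'],s['eef_pos'],np.degrees(y),s['force'],s['joints'][5])
rows(-1,np.arange(24,73,2),[0]*30,p,y)
c=cam('top'); np.savez('top2.npz',**c)
```

```text
9.45 [550.24276139 -95.07315022 174.5572008 ] -37.92231263768217 [-0.74488392  1.22029677  0.32985391] 1.8512707782965319
24 [np.float64(-0.02), np.float64(0.02), 0] 0.1
26 [np.float64(0.1), np.float64(0.08), 0] -1.9
28 [np.float64(0.22), np.float64(0.13), 0] -3.9
30 [np.float64(0.35), np.float64(0.17), 0] -5.9
32 [np.float64(0.47), np.float64(0.21), 0] -7.9
34 [np.float64(0.6), np.float64(0.25), 0] -9.9
36 [np.float64(0.72), np.float64(0.28), 0] -11.9
38 [np.float64(0.85), np.float64(0.31), 0] -13.9
40 [np.float64(0.98), np.float64(0.33), 0] -15.9
42 [np.float64(1.11), np.float64(0.35), 0] -17.9
44 [np.float64(1.24), np.float64(0.37), 0] -19.9
46 [np.float64(1.37), np.float64(0.38), 0] -21.9
48 [np.float64(1.5), np.float64(0.38), 0] -23.9
50 [np.float64(1.63), np.float64(0.38), 0] -25.9
52 [np.float64(1.76), np.float64(0.38), 0] -27.9
54 [np.float64(1.9), np.float64(0.37), 0] -29.9
56 [np.float64(2.03), np.float64(0.36), 0] -31.9
58 [np.float64(2.16), np.float64(0.34), 0] -33.9
60 [np.float64(2.29), np.float64(0.32), 0] -35.9
62 [np.float64(2.41), np.float64(0.29), 0] -37.9
64 [np.float64(2.54), np.float64(0.26), 0] -39.9
66 [np.float64(2.67), np.float64(0.22), 0] -41.9
68 [np.float64(2.79), np.float64(0.18), 0] -43.9
70 [np.float64(2.92), np.float64(0.14), 0] -45.9
72 [np.float64(3.04), np.float64(0.09), 0] -47.9
```

Call:
step_arm([
  {"offset": [0.1,0.1,0],"rot": [0,0,-2],"gripper": 0},
  {"offset": [0.2,0.15,0],"rot": [0,0,-4],"gripper": 0},
  {"offset": [0.35,0.15,0],"rot": [0,0,-6],"gripper": 0},
  {"offset": [0.45,0.2,0],"rot": [0,0,-8],"gripper": 0},
  {"offset": [0.6,0.25,0],"rot": [0,0,-10],"gripper": 0},
  {"offset": [0.7,0.3,0],"rot": [0,0,-12],"gripper": 0},
  {"offset": [0.85,0.3,0],"rot": [0,0,-14],"gripper": 0},
  {"offset": [1.0,0.35,0],"rot": [0,0,-16],"gripper": 0},
  {"offset": [1.1,0.35,0],"rot": [0,0,-18],"gripper": 0},
  {"offset": [1.25,0.35,0],"rot": [0,0,-20],"gripper": 0},
  {"offset": [1.35,0.4,0],"rot": [0,0,-22],"gripper": 0},
  {"offset": [1.5,0.4,0],"rot": [0,0,-24],"gripper": 0},
])

```text
time_s: 10.7
eef_pos: [559.5, -107.7, 174.3]
ee_rot: [0.0, 0.993, -0.121, 0.0]
force: [-1.2, 1.2, 0.4]
grip_width: -0.005
grip_force: 0.3
```

Call:
step_arm([
  {"offset": [0.15,0,0],"rot": [0,0,-2],"gripper": 0},
  {"offset": [0.25,0,0],"rot": [0,0,-4],"gripper": 0},
  {"offset": [0.25,0,0],"rot": [0,0,-4],"gripper": 0},
])

```text
time_s: 11.0
eef_pos: [562.2, -108.5, 174.3]
ee_rot: [0.0, 0.996, -0.087, 0.001]
force: [-1.4, 0.4, -0.5]
grip_width: 0.0
grip_force: 0.0
```

Run:
```python
from plan import *
p,y,s=now(); print(s['time_s'],s['eef_pos'],np.degrees(y),s['force'],s['joints'][5])
rows(-1,np.arange(48,73,2),[0]*30,p,y)
c=wristcam(); im=np.clip(c['color'][100:300,180:460,::-1]*1.5,0,255).astype('uint8')
cv2.imwrite('pics/w4.png',cv2.resize(im,None,fx=2.5,fy=2.5))
```

```text
11.0 [ 562.19008576 -108.47859805  174.34634466] -10.018974777418494 [-1.38659806  0.39431673 -0.45472386] 1.3507172248719743
48 [np.float64(-0.26), np.float64(-0.07), 0] 4.0
50 [np.float64(-0.14), np.float64(-0.01), 0] 2.0
52 [np.float64(-0.03), np.float64(0.05), 0] -0.0
54 [np.float64(0.09), np.float64(0.1), 0] -2.0
56 [np.float64(0.21), np.float64(0.15), 0] -4.0
58 [np.float64(0.34), np.float64(0.2), 0] -6.0
60 [np.float64(0.46), np.float64(0.24), 0] -8.0
62 [np.float64(0.59), np.float64(0.27), 0] -10.0
64 [np.float64(0.71), np.float64(0.31), 0] -12.0
66 [np.float64(0.84), np.float64(0.33), 0] -14.0
68 [np.float64(0.97), np.float64(0.36), 0] -16.0
70 [np.float64(1.1), np.float64(0.38), 0] -18.0
72 [np.float64(1.23), np.float64(0.39), 0] -20.0
```

View pics/w4.png

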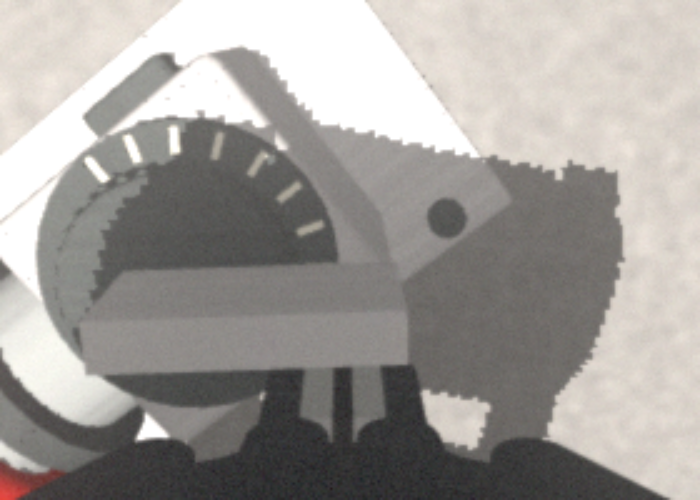

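The wrist view shows the lever lying nearly along the tool's y axis, the finger just touching its near flank. Seven ticks (10 to 4) are free above it, so it is in click 3. I'll push one more click, carefully.

Call:
step_arm([
  {"offset": [0.1,0.1,0],"rot": [0,0,-2],"gripper": 0},
  {"offset": [0.2,0.15,0],"rot": [0,0,-4],"gripper": 0},
  {"offset": [0.35,0.2,0],"rot": [0,0,-6],"gripper": 0},
  {"offset": [0.45,0.25,0],"rot": [0,0,-8],"gripper": 0},
  {"offset": [0.5,0.25,0],"rot": [0,0,-9],"gripper": 0},
  {"offset": [0.6,0.25,0],"rot": [0,0,-10],"gripper": 0},
  {"offset": [0.65,0.3,0],"rot": [0,0,-11],"gripper": 0},
  {"offset": [0.7,0.3,0],"rot": [0,0,-12],"gripper": 0},
  {"offset": [0.7,0.3,0],"rot": [0,0,-12],"gripper": 0},
])

```text
time_s: 11.95
eef_pos: [568.4, -112.3, 173.9]
ee_rot: [0.0, 1.0, 0.018, 0.0]
force: [0.1, -1.2, -0.1]
grip_width: 0.001
grip_force: 0.2
```

Call:
step_arm([
  {"offset": [0.05,0,0],"rot": [0,0,-1],"gripper": 0},
  {"offset": [0.1,0,0],"rot": [0,0,-2],"gripper": 0},
  {"offset": [0.1,0,0],"rot": [0,0,-2],"gripper": 0},
])

```text
time_s: 12.25
eef_pos: [569.3, -112.1, 173.8]
ee_rot: [-0.0, 0.999, 0.035, 0.0]
force: [0.0, -1.2, 0.6]
grip_width: -0.0
grip_force: 0.3
```

Run:
```python
from plan import *
p,y,s=now(); print(s['time_s'],s['eef_pos'],np.degrees(y),s['force'],s['joints'][5])
rows(-1,np.arange(64,73,2),[0]*30,p,y)
c=wristcam(); im=np.clip(c['color'][100:300,180:460,::-1]*1.5,0,255).astype('uint8')
cv2.imwrite('pics/w5.png',cv2.resize(im,None,fx=2.5,fy=2.5))
```

```text
12.25 [ 569.27654303 -112.10707956  173.83277244] 4.052145176324113 [ 0.03438498 -1.20388103  0.62615272] 1.1037646617906371
64 [np.float64(-0.06), np.float64(0.06), 0] 2.1
66 [np.float64(0.06), np.float64(0.12), 0] 0.1
68 [np.float64(0.17), np.float64(0.17), 0] -1.9
70 [np.float64(0.3), np.float64(0.22), 0] -3.9
72 [np.float64(0.42), np.float64(0.27), 0] -5.9
```

View pics/w5.png

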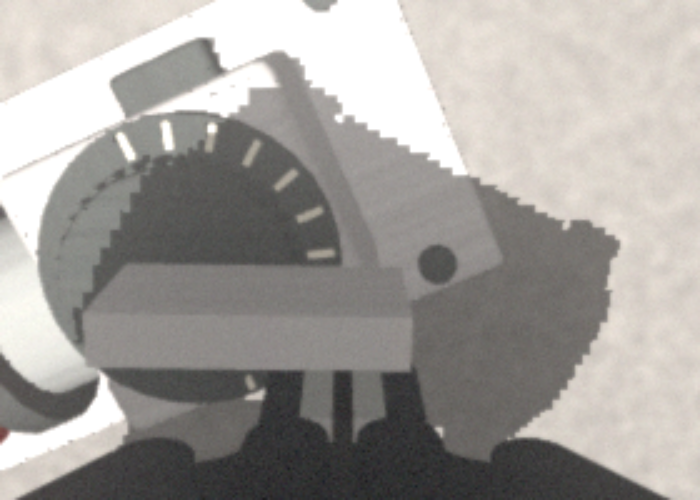

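The lever is still parallel to the tool with tick 4 uncovered at about (320,253), and the force is almost zero. It stands right at the half-way point, so I'll nudge on slightly.

Call:
step_arm([
  {"offset": [0.1,0.1,0],"rot": [0,0,-1],"gripper": 0},
  {"offset": [0.2,0.15,0],"rot": [0,0,-2],"gripper": 0},
  {"offset": [0.2,0.15,0],"rot": [0,0,-2],"gripper": 0},
  {"offset": [0.2,0.15,0],"rot": [0,0,-2],"gripper": 0},
])

```text
time_s: 12.7
eef_pos: [571.4, -113.5, 173.9]
ee_rot: [0.0, 0.999, 0.052, 0.0]
force: [0.4, -0.4, -0.2]
grip_width: -0.003
grip_force: 0.0
```

Run:
```python
from plan import *
p,y,s=now(); print(s['time_s'],s['eef_pos'],np.degrees(y),s['force'],s['joints'][5])
rows(-1,np.arange(66,75,2),[0]*30,p,y)
c=wristcam(); im=np.clip(c['color'][100:300,180:460,::-1]*1.5,0,255).astype('uint8')
cv2.imwrite('pics/w6.png',cv2.resize(im,None,fx=2.5,fy=2.5))
```

```text
12.7 [ 571.43348329 -113.51306834  173.9357126 ] 6.005575022629448 [ 0.35995575 -0.4403094  -0.21543598] 1.0688726146348935
66 [np.float64(-0.15), np.float64(-0.04), 0] 2.0
68 [np.float64(-0.03), np.float64(0.01), 0] 0.0
70 [np.float64(0.09), np.float64(0.07), 0] -2.0
72 [np.float64(0.21), np.float64(0.12), 0] -4.0
74 [np.float64(0.33), np.float64(0.16), 0] -6.0
```

View pics/w6.png

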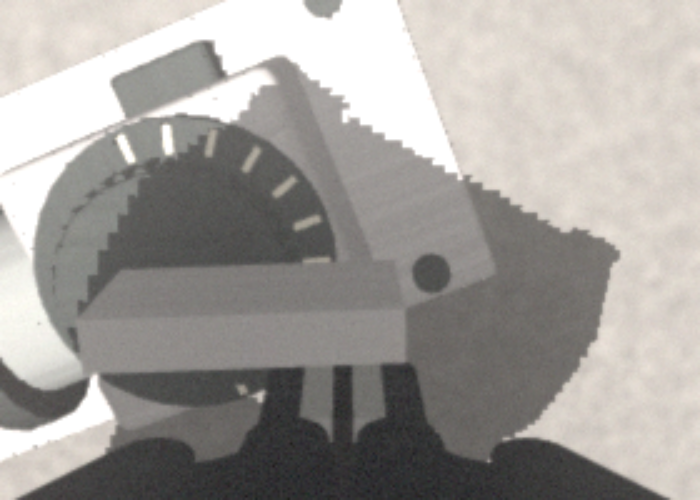

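The lever now tilts about 1.6° ahead of the finger and the contact force is nil, so it seems to have snapped into click 4. I'll back off and lift clear, then check the angle numerically from depth against the initial click-6 rest.

Call:
step_arm([
  {"offset": [-0.5,0,0],"rot": [0,0,0],"gripper": 0},
  {"offset": [-1.2,0,0],"rot": [0,0,0],"gripper": 0},
  {"offset": [-1.2,0,-3],"rot": [0,0,0],"gripper": 0},
  {"offset": [-1.2,0,-7],"rot": [0,0,0],"gripper": 0},
  {"offset": [-1.2,0,-11],"rot": [0,0,0],"gripper": 0},
  {"offset": [-3,0,-13],"rot": [0,0,0],"gripper": 0},
  {"offset": [-3,0,-13],"rot": [0,0,0],"gripper": 0},
  {"offset": [-3,0,-13],"rot": [0,0,0],"gripper": 0},
  {"offset": [-3,0,-13],"rot": [0,0,0],"gripper": 0},
])

```text
time_s: 13.65
eef_pos: [541.4, -116.5, 302.4]
ee_rot: [-0.001, 0.999, 0.052, -0.001]
force: [0.3, 0.6, -0.3]
grip_width: 0.003
grip_force: 0.0
```

```bash
cat > ang.py <<'E'
from h import *
def lever(c,lo=116,hi=126):
    d=c['depth'];v,u=np.nonzero(d>0);z=d[v,u]
    Rm=cv2.Rodrigues(np.array(c['rvec'],float))[0];t=np.array(c['tvec'],float).ravel()
    p=np.c_[(u-c['cx'])/c['f']*z,(v-c['cy'])/c['f']*z,z]
    w=(p-t)@Rm
    m=(w[:,2]>lo)&(w[:,2]<hi)&(np.hypot(w[:,0]-583.5,w[:,1]+78.2)<55)
    q=w[m,:2].astype(np.float32); (ctr,size,_)=r=cv2.minAreaRect(q)
    b=cv2.boxPoints(r);e=max((b[1]-b[0],b[2]-b[1]),key=np.linalg.norm)
    k=q-q.mean(0);U=np.linalg.svd(k,full_matrices=False)[2][0]
    A=np.array([583.5,-78.2]);s=np.sign((q.mean(0)-A)@U);s2=np.sign((q.mean(0)-A)@e)
    print(len(q),'mean',q.mean(0).round(1),'size',np.round(size,1),'pca yaw',np.degrees(np.arctan2(*(s*U)[::-1])).round(1),'rect yaw',np.degrees(np.arctan2(*(s2*e)[::-1])).round(1))
E
python3 - <<'E'
from ang import *
lever(dict(np.load('w1.npz')));lever(dict(np.load('top1.npz')))
c=wristcam();np.savez('w7.npz',**c);lever(c)
c=cam('top');np.savez('top7.npz',**c);lever(c)
s=sense();print(s['time_s'],s['eef_pos'],s['force'])
E
```

```text
854 mean [598.3 -88.8] size [10.7 56. ] pca yaw -39.4 rect yaw -39.6
105 mean [597.2 -88.4] size [ 9.9 55.6] pca yaw -39.2 rect yaw -39.3
914 mean [587.4 -95.7] size [10.2 55.9] pca yaw -80.1 rect yaw -80.0ang.py:10: RuntimeWarning: Mean of empty slice.
  k=q-q.mean(0);U=np.linalg.svd(k,full_matrices=False)[2][0]
  ret = um.true_divide(
Traceback (most recent call last):
  File "ang.py", line 10, in lever
    k=q-q.mean(0);U=np.linalg.svd(k,full_matrices=False)[2][0]
                    ~~~~~~~~~~~~~~~~~~~~~~~~~~~~~~~~~~~~~~~^^^
IndexError: index 0 is out of bounds for axis 0 with size 0
```

Depth puts the lever at yaw -80.1°, which is 72° from closed with the damper yaw at 28°. That is exactly click 4, and the robot is clear.

Run:
```python
from ang import *
c=wristcam();lever(c);print(sense()['time_s'],finish_job())
```

```text
913 mean [587.4 -95.5] size [10.1 55.8] pca yaw -80.0 rect yaw -80.2
the job is handed in; nothing more can be done
13.8 None
```

I pushed the dial clockwise to its stop, then opened it four clicks. It measured about 72° (1.257 rad) and was still, with the arm clear, when I handed the job in at 13.8 s; no verdict came back.

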